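# Work a valve lever through its arc

## Robot

A 7-joint arm with a two-finger parallel gripper is mounted at the origin on a cart in front of the work surface, level with it; the furniture and walls round the work are solid. World frame = base frame: x ahead of the robot, y to its left, z up, the work surface at z = 0. Lengths are in m, angles in rad, forces in N, time in s.
With the tool pointing down it reaches from about 0.35 to 0.9 m from the base axis. Payload 7.2 kg.
Tool frame: the origin (TCP) lies between the finger pads; the fingertips stand ctrl.finger_overhang ahead of it and the grasp point (between the pads) is the TCP (ctrl.finger_overhang is the distance from the TCP to the fingertips, in m); z points along the fingers, y is the line along which they close (so a half turn about z gives the same grasp; the last joint's range is limited). The gripper opens to 88 mm and grips with 3 to 60 N. Pads are 20 mm wide; open, the fingers measure 115 mm over their backs; the gripper's body (75 mm by 178 mm) begins 61 mm behind the grasp point.
Start: joints at [1.047, 0.411, -0.013, 1.596, 0.006, 1.134, -0.082], TCP at [0.275, -0.561, 0.242] pointing down, gripper open.
Joint ranges: [-2.95, 2.95], [-0.29, 1.99], [-1.47, 1.44], [0.14, 2.54], [-1.03, 4.17], [0.13, 1.85], [-2.86, 2.86]. Speed limits (rad/s): [2.39, 2.39, 3.01, 3.01, 3.14, 3.14, 3.14].

## Interface

Orientations are given as [roll, pitch, yaw] about the fixed x, y, z axes, in that order (R = Rz(yaw) Ry(pitch) Rx(roll)).
In Python, from rig import ctrl gives the robot as it stands.
- The arm moves only by the shell command python3 -m creep 'ROWS' [FORCE]. ROWS is JSON, a list of rows, each an object of numbers: "dx", "dy", "dz": the shift along the tool's x, y, z in units of 50 mm (1.0 is 50 mm); "twist": the turn about the tool's z in rad; "gripper": the finger opening in mm, from 0 to 87.8. In form: [{"dx": .., "dy": .., "dz": .., "twist": .., "gripper": ..}, ...]. A call has 1 to 20 rows; each row shifts and turns the commanded pose from where the row before left it, along the tool's axes as they then stand; what a row does not reach is not made up. A row lasts 1/8 s, in which the tool goes at most 62.5 mm and 10.7 degrees, less where a joint would pass 70% of its speed; a pose out of reach is approached as far as the arm can. A call is refused whole if a number of a shift passes 1 or a number of a turn 0.188, either way. A call with a gripper value outside its range is refused whole. The fingers move at their own pace and stop on an object; FORCE is the grip in N (left out, the last holds). Time passes only in rows, so rows that do not move let the fingers close. It gives the time, the measured TCP pose, the force, the opening and the grip force at its end, in the units of the state.
- ctrl.get_state(): the state, without advancing time (a new reading comes with each control period).
- ctrl.grab_frame(name): name is "side" or "top" or "wrist"; returns the picture (400x640x3 uint8, red, green, blue); there is no depth.
- ctrl.get_calibration(name): a dict with "camera_matrix" (3x3 intrinsics, pixels), "R" (3x3) and "t" (3): a world point X has camera coordinates R X + t; the wrist camera has in their place "tool_from_camera" (4x4, takes a point from camera to tool coordinates, whose origin is the TCP and whose axes are the flange's). Camera axes: x right, y down, z forward; pixel columns grow to the right and rows downward; lengths in m; the calibration is good to about 2 mm. The wrist camera is an equidistant fisheye: a pixel r from the principal point sees the ray r / f radians off the axis. A picture is of the moment at which its call begins: read the wrist's pose just before it. get_calibration takes no time and is no camera call.
- ctrl.hand_in(): hands the job in; it is judged then, once.
Trained networks look in the newest picture that a camera, given by its name, has taken for a name from the list of things; names that differ only in an ending like _2 or _b are one class to them, and where a whole thing is asked for, a point or a joint stands for the part that bears it (a point fixed in the world has none). Each returns a list of dicts, best first, with "score" (0 to 1); they miss things now and then, are a little off and sometimes report something else, mostly with a low value. They report only what shows in the picture. A call takes as long as a camera call.
- ctrl.regions_of(camera, thing): "region" (400x640 bool, what is visible of it) and "position" ([row, column] in pixels, amid what is visible of it).
- ctrl.mark_of(camera, thing): "position" ([row, column] in pixels: a listed point, or the origin of a listed thing).
The state is a dict: "clock": time; "joints": joint angles; "qd": joint speeds; "tau": joint torques, N m; "tcp_pos": TCP position; "ee_rot": TCP orientation; "force": force on the tool from outside, world axes, zero at the start; "moment": the same for the moment, N m; "grip_width": opening from 0.0 (shut) to 1.0 (fully open); "grip_force": force on a finger pad.
Only numpy, scipy, OpenCV 4.12 (cv2) and the standard library are available. Lean on these libraries where they do the work, as an engineer would, in place of code of your own. Each camera call takes 0.05 s, during which the arm holds its last target. There are 200 camera calls.

## Task

Before the yellow-handled shut-off valve is plumbed in, check that it does not bind: swing its lever steadily (no flicking) all the way round to the open stop, in line with the hose barbs, then all the way back to the closed stop, straight across the barbs, and let go of it there. Leave the red-handled valve as it is.

Things in the scene. Friction and masses are not known exactly. Their poses are not given: they have to be found in the camera images.
- yellow_valve_lever (a joint): Angle of the yellow-handled valve's lever, rad. 0 = closed stop, lever square across the barbs, pointing along the valve's -x (towards the robot, give or take the valve's yaw); 1.571 = open stop, lever in line with the barbs, pointing along the valve's -y. It grows counter-clockwise seen from above. It starts part-way. The hinge is vertical, has a light even friction (about 2 N at the grip) and stays where it is left.
- yellow_valve_pivot (a point): Point on the yellow-handled valve's vertical hinge axis at the height of the lever, 84 mm above the table; its x and y axes are those of the valve (barbs along y). The valve is brass, 128 mm long over its two hose barbs, on a 70 x 104 mm aluminium plate fixed to the table; all of it but the lever and its stem lies below 62 mm.
- yellow_valve_grip (a point): Centre of the yellow grip sleeve on the lever, 75 mm from the hinge axis and 84 mm above the table. The sleeve is 72 mm long along the lever (39 to 111 mm from the axis), 15 mm wide and 13 mm high, with free space on both sides and below. Its x axis points along the lever back towards the hinge.
- red_valve_grip (a point): Centre of the red grip sleeve on the other valve, which is built alike and stands at least 240 mm to the left or right of the yellow one. To be left alone.

How it is judged:
On the way:
1. the yellow lever is swung to its open stop (within 10 degrees) (value of joint yellow_valve_lever above 1.396 rad), for 0.1 s.
At the end, for the whole second after the job is handed in: After having been at the open stop, the yellow lever rests within 10 degrees (0.175 rad) of its closed stop and has been let go (value of joint yellow_valve_lever below 0.175 rad and velocity of joint yellow_valve_lever below 0.1 rad/s); the robot touches nothing.
It fails at once if the red-handled valve's lever is moved (its grip by more than 13 mm) (distance of red_valve_grip from where it was at the start of the episode above 0.013 m).
It fails at once if the yellow lever is flicked (faster than 5 rad/s, 0.37 m/s at its grip) (velocity of joint yellow_valve_lever above 5 rad/s or velocity of joint yellow_valve_lever below -5 rad/s).
It also fails if it takes over 34 s, if anything falls off the work surface, if the arm or the gripper's body presses on something with over 40 N, if the wrist force passes 120 N, or if a joint passes its speed limit or range.

## Working session

There is one attempt and no reset: what is moved stays moved. The work goes in short steps, Python scripts to look and compute and a shell command to move; the robot and the scene stay as the last step left them, time stands still between calls to the robot, and variables do not carry over. Pictures are saved under pics/ and viewed, at most 10 in all, crops included, and the job is handed in when it is done.

```bash
mkdir -p pics; cat > h.py <<'E'
import numpy as np, cv2
from rig import ctrl
from scipy.spatial.transform import Rotation as R
def onplane(cam,pos,z):
    c=ctrl.get_calibration(cam);K=np.array(c["camera_matrix"]);Rm=np.array(c["R"]);t=np.array(c["t"])
    d=Rm.T@np.linalg.inv(K)@np.array([pos[1],pos[0],1]);o=-Rm.T@t
    return o+d*(z-o[2])/d[2]
E
python3 - <<'E'
from h import *
s=ctrl.get_state();print(s["clock"],s["tcp_pos"],s["ee_rot"],ctrl.finger_overhang,s["grip_width"])
print(R.from_euler('xyz',s["ee_rot"]).as_matrix().round(3))
for cam in("top","side"):
    im=ctrl.grab_frame(cam);cv2.imwrite(f"pics/{cam}0.png",im[:,:,::-1])
    for n in("yellow_valve_pivot","yellow_valve_grip","red_valve_grip"):
        for d in ctrl.mark_of(cam,n)[:2]:print(cam,n,round(d["score"],2),np.round(d["position"],1),onplane(cam,d["position"],.084).round(4))
print(ctrl.get_state()["clock"])
E
```

```text
0.0 [ 0.27486519 -0.56078239  0.24081802] [-3.14000075e+00  1.25207778e-04  4.55849069e-01] 0.019 0.9984734346680433
[[ 0.898  0.44  -0.001]
 [ 0.44  -0.898  0.001]
 [-0.    -0.002 -1.   ]]
top yellow_valve_pivot 0.59 [200.7 243.7] [0.5175 0.141  0.084 ]
top yellow_valve_grip 0.57 [214.1 279.7] [0.4875 0.0644 0.084 ]
top red_valve_grip 0.79 [218.2 388.2] [ 0.4747 -0.1651  0.084 ]
side yellow_valve_pivot 0.62 [242.2 315.2] [0.5095 0.134  0.084 ]
side yellow_valve_grip 0.76 [222.6 319.2] [0.4986 0.0615 0.084 ]
side red_valve_grip 0.56 [172.8 324.6] [ 0.4751 -0.1845  0.084 ]
0.4
```

View pics/top0.png

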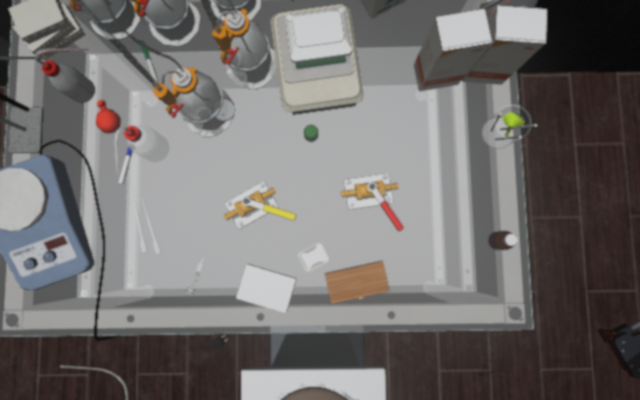

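View pics/side0.png

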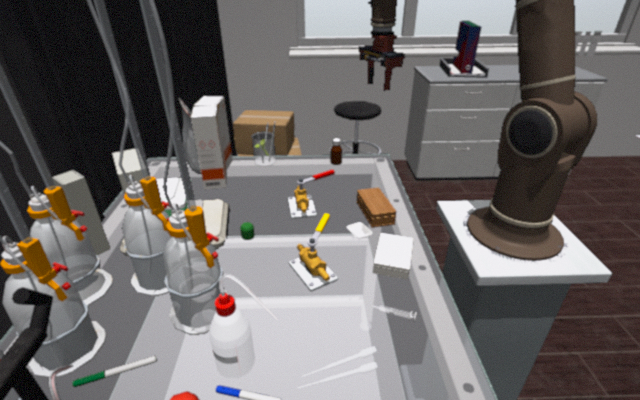

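The top picture shows the yellow valve with its pivot near (row 202, col 248) and its lever pointing right to about (214, 292). The barbs run from (218, 228) to (190, 273). The red valve is at about (188, 375), with its lever down and to the right. The side view agrees, with the yellow lever at (222, 319). Next I'll refine the yaw and pivot.

```bash
python3 - <<'E'
from h import *
im=cv2.imread("pics/top0.png")
cv2.imwrite("pics/crop.png",cv2.resize(im[170:240,210:310],None,fx=7,fy=7,interpolation=cv2.INTER_CUBIC))
hsv=cv2.cvtColor(im,cv2.COLOR_BGR2HSV)
def axis(m,z,n):
    rc=np.argwhere(m);p=np.array([onplane("top",q,z)[:2] for q in rc]);c=p.mean(0)
    w,v=np.linalg.eigh(np.cov((p-c).T));d=v[:,1];print(n,len(rc),c.round(4),"angle",np.degrees(np.arctan2(d[1],d[0])).round(1)%180,"ext",np.ptp((p-c)@d).round(3))
M=np.zeros(im.shape[:2],bool);M[175:235,215:305]=1
axis(M&(hsv[...,0]>=25)&(hsv[...,0]<=33)&(hsv[...,1]>140),.084,"sleeve")
axis(M&(hsv[...,0]>=10)&(hsv[...,0]<=21)&(hsv[...,1]>120),.04,"brass")
for cam in("top","side"):
  ctrl.grab_frame(cam)
  for n in("yellow_valve_lever","yellow_valve_grip"):
    for d in ctrl.regions_of(cam,n)[:1]:
        print(cam,n,d["score"],onplane(cam,d["position"],.084).round(4))
        if cam=="top":axis(d["region"],.084,n)
  for n in("yellow_valve_pivot","yellow_valve_grip"):
        d=ctrl.mark_of(cam,n)[0];print(cam,n,d["score"],onplane(cam,d["position"],.084).round(4))
E
```

```text
sleeve 151 [0.4922 0.0655] angle 70.1 ext 0.066
brass 255 [0.5157 0.1377] angle 120.3 ext 0.121
top yellow_valve_lever 0.92 [0.4974 0.0856 0.084 ]
yellow_valve_lever 398 [0.5009 0.0873] angle 70.1 ext 0.121
top yellow_valve_grip 0.59 [0.4952 0.0898 0.084 ]
yellow_valve_grip 440 [0.5016 0.0886] angle 70.2 ext 0.122
top yellow_valve_pivot 0.6 [0.5152 0.141  0.084 ]
top yellow_valve_grip 0.55 [0.4875 0.0644 0.084 ]
side yellow_valve_lever 0.61 [0.5054 0.0847 0.084 ]
side yellow_valve_grip 0.59 [0.501  0.0875 0.084 ]
side yellow_valve_pivot 0.9 [0.5162 0.1376 0.084 ]
side yellow_valve_grip 0.72 [0.4933 0.062  0.084 ]
```

View pics/crop.png

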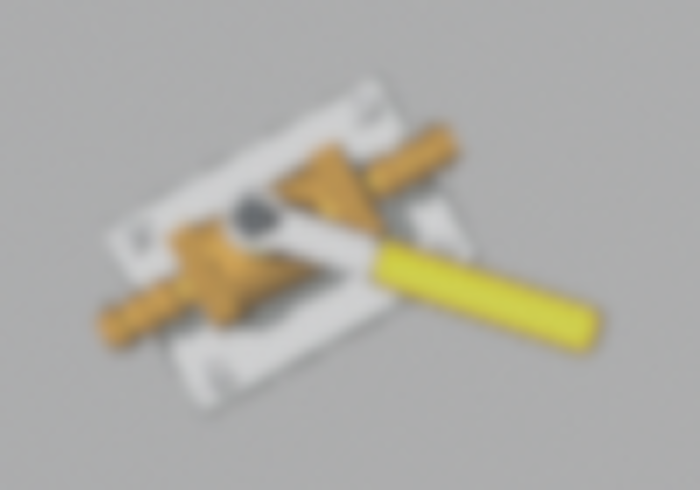

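The crop shows the pivot cap at crop (255, 215), which is image (200.7, 246.4), with the sleeve to its lower right. That puts the pivot at about (0.517, 0.136) and the lever at about 40°. The barb axis is at 120.3°, so open points to 300° and closed to 210°. I'll move above the grip first.

```bash
python3 -m creep '[{"dx":0.4,"dy":-0.4,"gripper":50},{"dx":0.6,"dy":-0.6},{"dx":0.64,"dy":-0.64},{"dx":0.64,"dy":-0.64},{"dx":0.64,"dy":-0.64},{"dx":0.64,"dy":-0.64},{"dx":0.64,"dy":-0.64},{"dx":0.64,"dy":-0.64},{"dx":0.64,"dy":-0.64},{"dx":0.64,"dy":-0.64},{"dx":0.64,"dy":-0.64},{"dx":0.64,"dy":-0.64},{"dx":0.64,"dy":-0.64},{"dx":0.64,"dy":-0.64},{"dx":0.64,"dy":-0.58},{"dx":0.1,"dy":-0.1},{}]' 10
python3 -m creep '[{"twist":-0.15},{"twist":-0.16},{"twist":-0.16},{"twist":-0.15},{"twist":-0.15},{}]'
```

```text
invalid input at $[0]: expected keys dx, dy, dz, twist, gripper
invalid input at $[0]: expected keys dx, dy, dz, twist, gripper
```

```bash
python3 -m creep '[{"dx":0.4,"dy":-0.4,"dz":0,"twist":0,"gripper":50},{"dx":0.6,"dy":-0.6,"dz":0,"twist":0,"gripper":50},{"dx":0.64,"dy":-0.64,"dz":0,"twist":0,"gripper":50},{"dx":0.64,"dy":-0.64,"dz":0,"twist":0,"gripper":50},{"dx":0.64,"dy":-0.64,"dz":0,"twist":0,"gripper":50},{"dx":0.64,"dy":-0.64,"dz":0,"twist":0,"gripper":50},{"dx":0.64,"dy":-0.64,"dz":0,"twist":0,"gripper":50},{"dx":0.64,"dy":-0.64,"dz":0,"twist":0,"gripper":50},{"dx":0.64,"dy":-0.64,"dz":0,"twist":0,"gripper":50},{"dx":0.64,"dy":-0.64,"dz":0,"twist":0,"gripper":50},{"dx":0.64,"dy":-0.64,"dz":0,"twist":0,"gripper":50},{"dx":0.64,"dy":-0.64,"dz":0,"twist":0,"gripper":50},{"dx":0.64,"dy":-0.64,"dz":0,"twist":0,"gripper":50},{"dx":0.64,"dy":-0.64,"dz":0,"twist":0,"gripper":50},{"dx":0.64,"dy":-0.58,"dz":0,"twist":0,"gripper":50},{"dx":0.1,"dy":-0.1,"dz":0,"twist":0,"gripper":50},{"dx":0,"dy":0,"dz":0,"twist":0,"gripper":50}]' 10
python3 -m creep '[{"dx":0,"dy":0,"dz":0,"twist":-0.15,"gripper":50},{"dx":0,"dy":0,"dz":0,"twist":-0.16,"gripper":50},{"dx":0,"dy":0,"dz":0,"twist":-0.16,"gripper":50},{"dx":0,"dy":0,"dz":0,"twist":-0.15,"gripper":50},{"dx":0,"dy":0,"dz":0,"twist":-0.15,"gripper":50},{"dx":0,"dy":0,"dz":0,"twist":0,"gripper":50}]'
```

```text
clock: 3.02
tcp_pos: [0.4918, 0.0662, 0.2415]
ee_rot: [3.142, 0.001, 0.457]
force: [-0.3, 0.8, 1.1]
grip_width: 0.569
grip_force: 0.0
clock: 3.78
tcp_pos: [0.4918, 0.0646, 0.2416]
ee_rot: [3.141, 0.001, 1.222]
force: [0.4, -0.6, -0.0]
grip_width: 0.567
grip_force: 0.0
```

```bash
python3 -m creep '[{"dx":0,"dy":0,"dz":0.5,"twist":0,"gripper":50},{"dx":0,"dy":0,"dz":0.7,"twist":0,"gripper":50},{"dx":0,"dy":0,"dz":0.7,"twist":0,"gripper":50},{"dx":0,"dy":0,"dz":0.6,"twist":0,"gripper":50},{"dx":0,"dy":0,"dz":0.4,"twist":0,"gripper":50},{"dx":0,"dy":0,"dz":0.18,"twist":0,"gripper":50},{"dx":0,"dy":0,"dz":0,"twist":0,"gripper":50}]'
python3 - <<'E'
from h import *
im=ctrl.grab_frame("wrist");cv2.imwrite("pics/wrist1.png",im[:,:,::-1])
E
```

```text
clock: 4.65
tcp_pos: [0.4918, 0.0659, 0.0875]
ee_rot: [-3.141, 0.001, 1.224]
force: [-0.3, -0.4, 0.4]
grip_width: 0.568
grip_force: 0.0
```

View pics/wrist1.png

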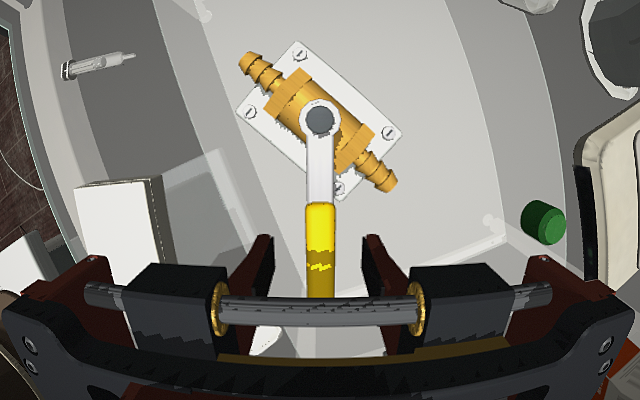

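The wrist view shows the fingers (inner edges at cols 270 and 370) straddling the yellow sleeve at col 320, aligned with the pivot at (120, 320). I'll cage it lightly and swing towards open.

```bash
python3 -m creep '[{"dx":0,"dy":0,"dz":0,"twist":0,"gripper":19},{"dx":0,"dy":0,"dz":0,"twist":0,"gripper":19},{"dx":0,"dy":0,"dz":0,"twist":0,"gripper":19},{"dx":0,"dy":0,"dz":0,"twist":0,"gripper":19},{"dx":0.004,"dy":0.12,"dz":0,"twist":-0.08,"gripper":19},{"dx":0.008,"dy":0.15,"dz":0,"twist":-0.1,"gripper":19},{"dx":0.008,"dy":0.15,"dz":0,"twist":-0.1,"gripper":19},{"dx":0.008,"dy":0.15,"dz":0,"twist":-0.1,"gripper":19},{"dx":0.004,"dy":0.12,"dz":0,"twist":-0.08,"gripper":19},{"dx":0,"dy":0,"dz":0,"twist":0,"gripper":19}]' 10
python3 - <<'E'
from h import *
s=ctrl.get_state();p=s["tcp_pos"];d=p[:2]-np.array([.517,.136]);print(np.hypot(*d),np.degrees(np.arctan2(d[1],d[0]))%360,np.degrees(s["ee_rot"][2]),s["grip_width"]*87.8)
E
```

```text
clock: 5.95
tcp_pos: [0.5262, 0.0624, 0.0875]
ee_rot: [-3.141, -0.0, 1.685]
force: [0.8, 0.1, -0.5]
grip_width: 0.221
grip_force: 0.0
0.0741854837419173 277.09233702659964 96.53994551509388 19.40857421447365
```

```bash
python3 -m creep '[{"dx":0.004,"dy":0.12,"dz":0,"twist":-0.08,"gripper":19},{"dx":0.008,"dy":0.15,"dz":0,"twist":-0.1,"gripper":19},{"dx":0.008,"dy":0.15,"dz":0,"twist":-0.1,"gripper":19},{"dx":0.004,"dy":0.12,"dz":0,"twist":-0.08,"gripper":19},{"dx":0.001,"dy":0.08,"dz":0,"twist":-0.05,"gripper":19},{"dx":0,"dy":0,"dz":0,"twist":0,"gripper":19},{"dx":0,"dy":0,"dz":0,"twist":0,"gripper":19}]' 10
python3 - <<'E'
from h import *
s=ctrl.get_state();p=s["tcp_pos"];d=p[:2]-np.array([.517,.136]);print(np.hypot(*d),np.degrees(np.arctan2(d[1],d[0]))%360,np.degrees(s["ee_rot"][2]),s["grip_width"]*87.8)
im=ctrl.grab_frame("wrist");cv2.imwrite("pics/wrist2.png",im[:,:,::-1])
E
```

```text
clock: 6.82
tcp_pos: [0.5545, 0.0717, 0.0873]
ee_rot: [-3.14, -0.0, 2.094]
force: [-3.4, -1.1, -0.9]
grip_width: 0.216
grip_force: 1.6
0.07441157669773021 300.2747381698671 119.97341830281732 18.947139995998782
```

View pics/wrist2.png

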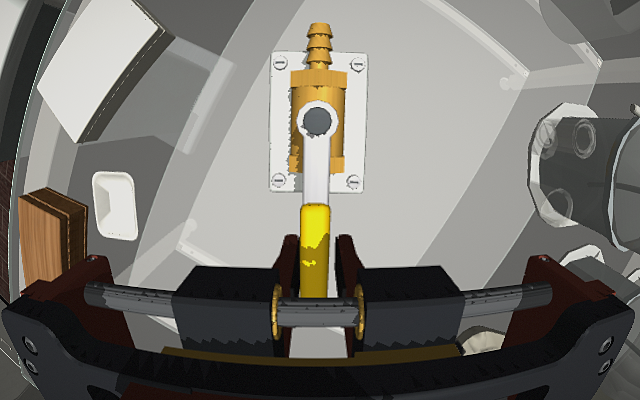

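The wrist view shows the lever (sleeve at col 315) nearly in line with the barbs (col 320), lagging by the cage slack. I'll nudge until the stop is felt.

```bash
python3 -m creep '[{"dx":0,"dy":0.04,"dz":0,"twist":-0.025,"gripper":19},{"dx":0,"dy":0.03,"dz":0,"twist":-0.02,"gripper":19},{"dx":0,"dy":0,"dz":0,"twist":0,"gripper":19},{"dx":0,"dy":0,"dz":0,"twist":0,"gripper":19}]' 10
```

```text
clock: 7.38
tcp_pos: [0.5544, 0.0721, 0.087]
ee_rot: [-3.133, -0.0, 2.14]
force: [-14.7, -5.6, 10.4]
grip_width: 0.218
grip_force: 7.8
```

The force rise confirms the open stop. Swinging back towards closed.

```bash
python3 -m creep '[{"dx":0.002,"dy":-0.08,"dz":0,"twist":0.05,"gripper":19},{"dx":0.004,"dy":-0.12,"dz":0,"twist":0.08,"gripper":19},{"dx":0.008,"dy":-0.15,"dz":0,"twist":0.1,"gripper":19},{"dx":0.008,"dy":-0.15,"dz":0,"twist":0.1,"gripper":19},{"dx":0.008,"dy":-0.15,"dz":0,"twist":0.1,"gripper":19},{"dx":0.008,"dy":-0.15,"dz":0,"twist":0.1,"gripper":19},{"dx":0.008,"dy":-0.15,"dz":0,"twist":0.1,"gripper":19},{"dx":0.008,"dy":-0.15,"dz":0,"twist":0.1,"gripper":19},{"dx":0.008,"dy":-0.15,"dz":0,"twist":0.1,"gripper":19},{"dx":0.008,"dy":-0.15,"dz":0,"twist":0.1,"gripper":19},{"dx":0.008,"dy":-0.15,"dz":0,"twist":0.1,"gripper":19},{"dx":0.008,"dy":-0.15,"dz":0,"twist":0.1,"gripper":19},{"dx":0.008,"dy":-0.15,"dz":0,"twist":0.1,"gripper":19},{"dx":0.008,"dy":-0.15,"dz":0,"twist":0.1,"gripper":19},{"dx":0.004,"dy":-0.12,"dz":0,"twist":0.08,"gripper":19},{"dx":0,"dy":0,"dz":0,"twist":0,"gripper":19}]' 10
python3 - <<'E'
from h import *
s=ctrl.get_state();p=s["tcp_pos"];d=p[:2]-np.array([.517,.136]);print(np.hypot(*d),np.degrees(np.arctan2(d[1],d[0]))%360,np.degrees(s["ee_rot"][2]),s["grip_width"]*87.8)
E
```

```text
clock: 9.38
tcp_pos: [0.4623, 0.0876, 0.0881]
ee_rot: [3.141, -0.002, 0.732]
force: [-0.0, 0.0, 1.3]
grip_width: 0.217
grip_force: 0.0
0.07302925735998936 221.4584511027012 41.94140524948255 19.051543461943968
```

```bash
python3 -m creep '[{"dx":0.003,"dy":-0.12,"dz":0,"twist":0.08,"gripper":19},{"dx":0.003,"dy":-0.1,"dz":0,"twist":0.07,"gripper":19},{"dx":0,"dy":-0.07,"dz":0,"twist":0.05,"gripper":19},{"dx":0,"dy":-0.03,"dz":0,"twist":0.02,"gripper":19},{"dx":0,"dy":0,"dz":0,"twist":0,"gripper":19},{"dx":0,"dy":0,"dz":0,"twist":0,"gripper":19}]' 10
python3 - <<'E'
from h import *
s=ctrl.get_state();p=s["tcp_pos"];d=p[:2]-np.array([.517,.136]);print(np.hypot(*d),np.degrees(np.arctan2(d[1],d[0]))%360,np.degrees(s["ee_rot"][2]),s["grip_width"]*87.8)
E
```

```text
clock: 10.12
tcp_pos: [0.4522, 0.0998, 0.0876]
ee_rot: [-3.142, 0.0, 0.512]
force: [0.9, -0.1, 0.0]
grip_width: 0.216
grip_force: 0.3
0.07425012265946179 209.16217570876182 29.321808578144214 18.977726006116185
```

```bash
python3 -m creep '[{"dx":0,"dy":-0.05,"dz":0,"twist":0.03,"gripper":19},{"dx":0,"dy":-0.03,"dz":0,"twist":0.02,"gripper":19},{"dx":0,"dy":0,"dz":0,"twist":0,"gripper":19},{"dx":0,"dy":0,"dz":0,"twist":0,"gripper":19}]' 10
python3 - <<'E'
from h import *
s=ctrl.get_state();p=s["tcp_pos"];d=p[:2]-np.array([.517,.136]);print(np.hypot(*d),np.degrees(np.arctan2(d[1],d[0]))%360,np.degrees(s["ee_rot"][2]),s["grip_width"]*87.8)
im=ctrl.grab_frame("wrist");cv2.imwrite("pics/wrist3.png",im[:,:,::-1])
E
```

```text
clock: 10.62
tcp_pos: [0.4517, 0.1013, 0.0877]
ee_rot: [3.139, -0.001, 0.458]
force: [6.8, -7.7, -3.7]
grip_width: 0.218
grip_force: 5.2
0.07392839825351104 208.01792740467405 26.252847990743973 19.10581619404442
```

View pics/wrist3.png

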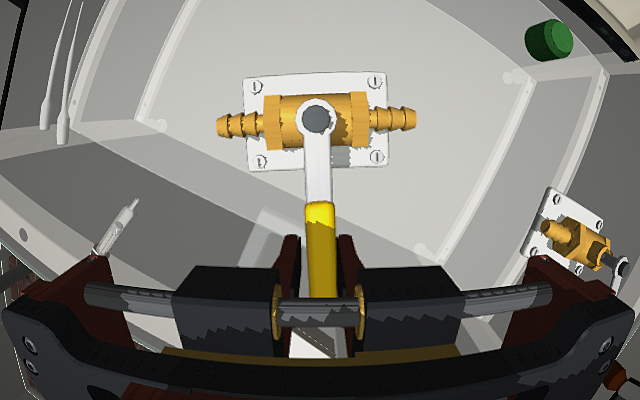

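The wrist view shows the lever (sleeve at cols 305–337) square across the barbs, which lie on row 120. The 10 N force shows it is at the closed stop. Now I'll back off to centre, open and rise.

```bash
python3 -m creep '[{"dx":0,"dy":0.05,"dz":0,"twist":-0.04,"gripper":19},{"dx":0,"dy":0,"dz":0,"twist":0,"gripper":50},{"dx":0,"dy":0,"dz":0,"twist":0,"gripper":50},{"dx":0,"dy":0,"dz":0,"twist":0,"gripper":50},{"dx":0,"dy":0,"dz":0,"twist":0,"gripper":50},{"dx":0,"dy":0,"dz":-0.3,"twist":0,"gripper":50},{"dx":0,"dy":0,"dz":-0.6,"twist":0,"gripper":50},{"dx":0,"dy":0,"dz":-0.7,"twist":0,"gripper":50},{"dx":0,"dy":0,"dz":-0.7,"twist":0,"gripper":50},{"dx":0,"dy":0,"dz":-0.4,"twist":0,"gripper":50},{"dx":0,"dy":0,"dz":0,"twist":0,"gripper":50},{"dx":0,"dy":0,"dz":0,"twist":0,"gripper":50}]'
python3 - <<'E'
from h import *
im=ctrl.grab_frame("wrist");cv2.imwrite("pics/wrist4.png",im[:,:,::-1])
E
```

```text
clock: 12.18
tcp_pos: [0.4509, 0.101, 0.2223]
ee_rot: [-3.142, 0.001, 0.501]
force: [-0.3, 0.4, 0.4]
grip_width: 0.566
grip_force: 0.0
```

View pics/wrist4.png

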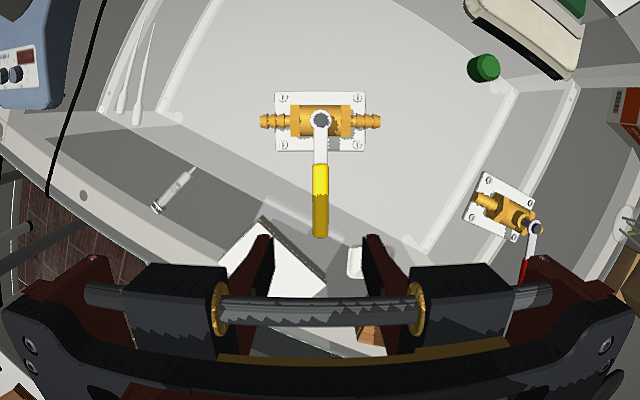

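The lever (col 320, rows 165–237) is square across the barbs (row 120), and the gripper is clear and touching nothing. Handing in.

```bash
python3 -c "
from rig import ctrl
print(ctrl.hand_in())"
```

```text
the job is handed in; nothing more can be done
None
```

I swung the yellow lever to its open stop and back to its closed stop without it binding (contact felt at both stops), then let go and backed the gripper clear. The red valve was not touched, and the job was handed in at about 12 s, with no verdict returned.

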